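# Tamp a sorbent plug home in a column

### The job

Take the white cylindrical sorbent plug from the tray and put it into the mouth of the open clear column, on top of the frit. Then use the tamping rod to ram plug and frit down the tube until they bottom out, and press firmly there for a moment (a good 12 N). Finally stand the rod back upright in its holder; leave the rubber stopper and the little vial in the tray where they are.

Things in the scene. Friction and masses are not known exactly. Their poses are not given: they have to be found in the camera images.
- plug_center (a point): Centre (half-way up) of the loose white sorbent plug, a solid porous-ceramic cylinder 27 mm in diameter and 44 mm tall with bevelled ends, about 35 g, standing upright on the floor (4 mm above the bench) of a steel tray of 130 x 270 mm with a rim 15 mm high. z up along its axis; either end may go first. Grip its upper half, so that the lower half hangs free to enter the tube. It shares the tray with the stopper and the vial; which stands where varies, at least 65 mm apart.
- column_mouth (a point): Centre of the open mouth of the column, at the rim, 140 mm above the bench. The column is a clear plastic tube, fixed upright on a square aluminium foot (84 x 84 x 10 mm): bore 32 mm, outside 40 mm, flaring over its top 14 mm to 44 mm inside and 52 mm outside at the rim. The tube is open on top. (A like column closed by a black rubber stopper is fixed further back: not to be used.)
- column_floor (a point): Point on the axis of the open column, 12 mm above the bench: where the underside of the frit lies when it is fully down.
- frit_top (a point): Centre of the upper face of the frit, a white disc 6 mm thick that fills the column's bore and slides in it.
- frit (a joint): How far the frit has been pushed down the column, in m: 0 is 35 mm below the rim, 0.087 is fully down on the stop (its upper face is then 18 mm above the bench, and the top of a plug on it 62 mm). It sticks by friction wherever it is, and needs about 5 N to slide; it starts between 0 and 0.03.
- rod_handle (a point): Centre of the grey handle of the tamping rod, 127.5 mm above its foot. The rod is loose, 150 g, 155 mm long, and stands upright in its holder: the handle is a cylinder 24 mm in diameter and 55 mm tall at the top, with two thin steel bands; below it is a steel shaft 16 mm in diameter and a round flat foot 24 mm in diameter. z points up along the rod.
- rod_foot (a point): Centre of the underside of the tamping rod's foot.
- holder_floor (a point): Centre of the inner floor of the rod holder, 10 mm above the bench, on which the rod's foot stands. The holder is a white cup fixed upright on a dark steel disc: bore 32 mm, flaring to 42 mm at the rim, rim 80 mm above the bench, outside 50 mm at the rim. Column and holder may swap sides.
- stopper_center (a point): Centre of a loose black rubber stopper in the tray, a cone 34 to 42 mm in diameter, 26 mm tall. Not used.
- vial_center (a point): Centre of a loose small amber vial in the tray, 18 mm in diameter, 48 mm tall. Not used.

How it is judged:
By the outcome, as a careful person would: the job done as asked, in the order asked, and still so for the second after the job is handed in, with the robot touching nothing.
It also fails if it takes over 56 s, if anything falls off the work surface, if the arm or the gripper's body presses on something with over 40 N, if the wrist force passes 120 N, or if a joint passes its speed limit or range.

### The arm

A 6-joint arm with a two-finger parallel gripper is mounted at the origin on the work surface. World frame = base frame: x ahead of the robot, y to its left, z up, the work surface at z = 0. Lengths are in m, angles in rad, forces in N, time in s.
With the tool pointing down it reaches from about 0.35 to 0.775 m from the base axis. Payload 5.5 kg.
Tool frame: the origin (TCP) lies at the very end of the fingers, on their centre line; the grasp point (between the pads) lies 19 mm behind it; z points along the fingers, y is the line along which they close (so a half turn about z gives the same grasp; the last joint's range is limited). The gripper opens to 85 mm and grips with 20 to 120 N. Pads are 22 mm wide; open, the fingers measure 114 mm over their backs; the gripper's body (76 mm by 85 mm) begins 54 mm behind the grasp point. The pads swing forward as they close: fully open they stand 13 mm farther back than shut.
Start: joints at [-1.386, 0.313, 0.046, 1.304, 0, 1.431], TCP at [0.183, -0.545, 0.231] pointing down, gripper open.
Joint ranges: [-2.76, 2.76], [-0.86, 1.69], [-1.03, 1.26], [-2.2, 2.34], [-1.47, 1.5], [-3.14, 3.14]. Speed limits (rad/s): [2.57, 2.57, 3.14, 3.14, 3.14, 3.14].

### API

Orientations are given as a unit quaternion [w, x, y, z].
In Python, from workcell import env gives the robot as it stands. The module is installed in compiled form; this text tells all that it offers.
- The arm moves only by the tool jog_arm, never from a script. Its arguments are lists of equal length, an entry for each row: "gripper": the opening, from 0 (shut) to 1 (fully open); "offset": the shift along the world's x, y, z in cm, a list of three; "twist": the turn about the world's z in degrees. In form: {"gripper": [gripper, ...], "offset": [[dx, dy, dz], ...], "twist": [twist, ...]}. A call has exactly 8 rows; each row is the pose to reach, as a shift and turn from the pose commanded when the call began; what a row does not reach only later rows make up. A row lasts 1/8 s, in which the tool goes at most 62.5 mm and 10.7 degrees, less where a joint would pass 70% of its speed; a pose out of reach is approached as far as the arm can. A call with a gripper value outside its range is refused whole. The fingers move at their own pace and stop on an object; "squeeze" is the grip in N (left out, the last holds). Time passes only in rows, so rows that repeat a pose let the fingers close, or fill a call up. It gives the time, the measured TCP pose, the force, the opening and the grip force at its end, in the units of the state.
- env.get_state(): the state, without advancing time (a new reading comes with each control period).
- env.read_camera(name): name is "side" or "top" or "wrist"; returns a dict with "image" (384x512x3 uint8, red, green, blue), "z_map" (384x512 float32, m along the optical axis (not along the pixel's ray), 0 where there is no reading), "fovy" (degrees; the focal length in pixels is half the picture's height over the tangent of half this angle, whatever the lens; pixels are square), "cx", "cy" (the principal point, pixels), "cam_to_world" (4x4, takes a point from camera to world coordinates). Camera axes: x right, y up, looking along -z (the intrinsics and any distortion apply to the point x, -y, -z); pixel columns grow to the right and rows downward; lengths in m; the calibration is good to about 2 mm. A picture is of the moment at which its call begins.
- env.hand_in(): hands the job in; it is judged then, once.
The state is a dict: "clock": time; "joint_pos": joint angles; "qvel": joint speeds; "tau": joint torques, N m; "tcp_pos": TCP position; "orientation": TCP orientation; "wrist_force": force on the tool from outside, world axes, zero at the start; "ft_torque": the same for the moment, N m; "finger_gap": finger opening in m; "grip_force": force on a finger pad.
Only numpy, scipy, OpenCV 4.12 (cv2) and the standard library are available. Lean on these libraries where they do the work, as an engineer would, in place of code of your own. Each camera call takes 0.05 s, during which the arm holds its last target. There are 200 camera calls.

## Working session

There is one attempt and no reset: what is moved stays moved. The work goes in short steps, Python scripts to look and compute and a tool call to move; the robot and the scene stay as the last step left them, time stands still between calls to the robot, and variables do not carry over. Pictures are saved under pics/ and viewed, at most 13 in all, crops included, and the job is handed in when it is done.

Besides the shell and the picture viewer there is one more tool, called as name(argument=value, ...) on one line, values as JSON. jog_arm: Moves the arm, as the interface text tells. Its arguments: {"type":"object","properties":{"gripper":{"type":"array"},"offset":{"type":"array"},"twist":{"type":"array"},"squeeze":{"type":"number"}},"required":["gripper","offset","twist"]}

```bash
mkdir -p pics
cat > h.py <<'E'
import numpy as np, cv2
from workcell import env
def grab(n,f=None):
    d=env.read_camera(n)
    if f: cv2.imwrite('pics/'+f,d['image'][:,:,::-1])
    return d
def K(d):
    f=192/np.tan(np.radians(d['fovy'])/2); return f
E
python3 - <<'E'
from h import *
ds={n:grab(n) for n in('side','top')}
for n,d in ds.items():
    print(n,{k:v for k,v in d.items() if k not in('image','z_map')})
    print((d['z_map']>0).mean())
    cv2.imwrite(f'pics/{n}0.png',d['image'][:,:,::-1])
np.savez('d0.npz',**{n+k:d[k] for n,d in ds.items() for k in d if not isinstance(d[k],(str,dict))})
print(env.get_state())
E
```

```text
side {'fovy': 55.252215571349815, 'cx': 257.59655454365287, 'cy': 193.58938281408967, 'cam_to_world': array([[-0.98953309,  0.09343049, -0.10997735,  0.42842215],
       [-0.14393729, -0.58457375,  0.79847078,  0.56545211],
       [ 0.01031164,  0.8059431 ,  0.5919032 ,  0.5781166 ],
       [ 0.        ,  0.        ,  0.        ,  1.        ]])}
0.9959818522135416
top {'fovy': 54.956085784690984, 'cx': 255.39010856770776, 'cy': 190.86718110226386, 'cam_to_world': array([[-0.00510068,  0.98193002, -0.18917561,  0.35887421],
       [-0.99977272, -0.00892351, -0.01936163, -0.06759942],
       [-0.02069988,  0.18903386,  0.98175237,  0.92167902],
       [ 0.        ,  0.        ,  0.        ,  1.        ]])}
0.9960123697916666
{'clock': 0.1, 'joint_pos': array([-1.38561278e+00,  3.13934287e-01,  4.50690793e-02,  1.30363060e+00,
       -4.51967644e-05,  1.43121803e+00]), 'qvel': array([ 0.00097933, -0.00106424,  0.00297721, -0.00061199, -0.00011239,
       -0.00058172]), 'tau': array([ 2.14986823e-03, -4.81724417e+01,  2.99244207e+01,  1.27666059e-02,
       -2.03705595e-04,  2.90919971e-06]), 'tcp_pos': array([ 0.1833729 , -0.54446807,  0.23048334]), 'orientation': array([-8.49004155e-04,  9.86844802e-01,  1.61668223e-01, -4.19671296e-05]), 'wrist_force': array([-0.52578058, -0.44157153, -0.07912663]), 'ft_torque': array([ 0.06681228,  0.01037928, -0.04465957]), 'grip_force': 0.0, 'finger_gap': 0.08529947996559542}
```

View pics/side0.png

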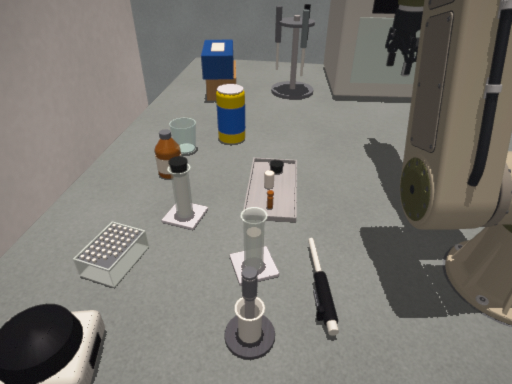

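View pics/top0.png

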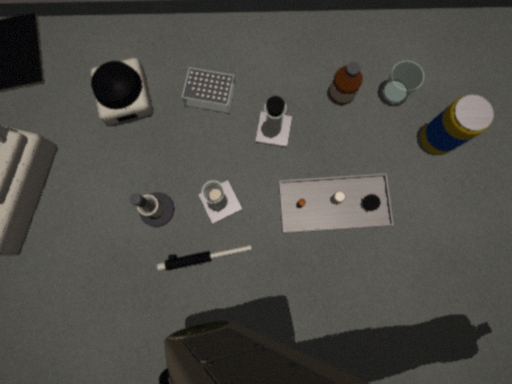

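The side view shows the open column's mouth at (254,215) with the frit at (254,232). The rod handle is at (250,280), the holder at (250,315), the plug at (269,180), the vial at (270,199) and the stopper at (277,167). In the top view the plug is at (340,197), the mouth at (213,188), the handle top at (138,200), the vial at (301,203) and the stopper at (371,203).

```bash
cat >> h.py <<'E'
def ray(d,u,v):
    f=K(d); M=d['cam_to_world']; r=M[:3,:3]@np.array([(u-d['cx'])/f,-(v-d['cy'])/f,-1.]); return M[:3,3],r
def onz(d,u,v,z):
    o,r=ray(d,u,v); return o+r*(z-o[2])/r[2]
def depth(d,u,v):
    o,r=ray(d,u,v); return o+r*d['z_map'][int(round(v)),int(round(u))]
def tri(a,b):  # a,b=(d,u,v)
    A=np.zeros((3,3));c=np.zeros(3);L=[ray(*a),ray(*b)]
    for o,r in L:
        r=r/np.linalg.norm(r);P=np.eye(3)-np.outer(r,r);A+=P;c+=P@o
    x=np.linalg.solve(A,c); return x,[np.linalg.norm(np.cross(x-o,r))/np.linalg.norm(r) for o,r in L]
def blob(m,x0,y0,x1,y1):
    w=np.zeros(m.shape,np.uint8); w[y0:y1,x0:x1]=m[y0:y1,x0:x1]
    n,_,s,c=cv2.connectedComponentsWithStats(w); i=1+np.argmax(s[1:,4]); return c[i],s[i]
def proj(d,p):
    M=d['cam_to_world']; q=M[:3,:3].T@(np.asarray(p)-M[:3,3]); f=K(d); return d['cx']-f*q[0]/q[2], d['cy']+f*q[1]/q[2]
E
python3 - <<'E'
from h import *
np.set_printoptions(precision=4,suppress=True)
z=np.load('d0.npz'); S,T=[{k:z[n+k] for k in('image','z_map','fovy','cx','cy','cam_to_world')} for n in('side','top')]
def m(d,lo):
    return (d['image'].min(2)>lo).astype(np.uint8)
t,ts=blob(m(T,140),325,183,356,212); s,ss=blob(m(S,195),258,165,280,190)
print('plug',t,ts,s,ss); print(tri((T,*t),(S,*s)), onz(T,*t,.045), depth(T,*t),depth(S,*s))
for nm,a,b in(('mouth',(213,188),(254,215)),('handletop',(138,200),(250,268))):
    print(nm,tri((T,*a),(S,*b)),depth(T,*a),depth(S,*b))
print('benches',depth(T,250,60),depth(S,350,250))
c=[cv2.resize(T['image'][165:235,115:255],None,fx=5,fy=5,interpolation=2),cv2.resize(S['image'][200:360,200:310],None,fx=3.125,fy=3.125)]
h=max(x.shape[0] for x in c); 
c[0]=cv2.convertScaleAbs(c[0],alpha=1.6)
cv2.imwrite('pics/crop.png',cv2.resize(np.hstack([cv2.copyMakeBorder(x,0,h-x.shape[0],0,0,0) for x in c]),None,fx=.76,fy=.76)[:,:,::-1])
E
```

```text
plug [339.6027 195.8082] [335 191  10  10  73] [268.5172 172.2759] [265 170   8   5  29]
(array([ 0.5131, -0.2523,  0.0458]), [np.float64(0.000658872372645465), np.float64(0.0006588723726453165)]) [ 0.5139 -0.2525  0.045 ] [ 0.5135 -0.252   0.0472] [ 0.5122 -0.2504  0.0469]
mouth (array([0.5119, 0.0397, 0.1388]), [np.float64(0.004887424941272095), np.float64(0.0048874249412722125)]) [0.5248 0.0451 0.0994] [0.5093 0.0254 0.1258]
handletop (array([0.4887, 0.1937, 0.163 ]), [np.float64(0.0009347670096229374), np.float64(0.0009347670096229699)]) [0.4875 0.1932 0.1645] [0.4896 0.1944 0.1639]
benches [ 0.8993 -0.0366  0.0019] [ 0.3036 -0.0396 -0.0013]
```

View pics/crop.png

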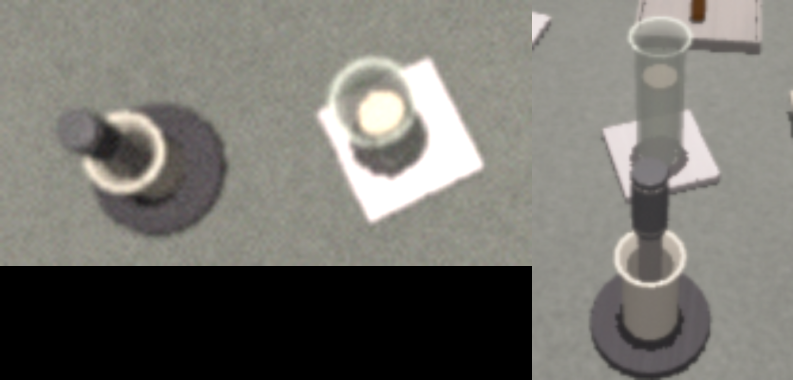

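The crop shows the mouth ellipse centred at (372,104) top and (660,37) side, and the frit at (381,112) and (660,76). The handle top is at (78,130) and (650,172), and the holder rim at (123,152) and (650,258).

Run:
```python
from h import *
np.set_printoptions(precision=4,suppress=True)
z=np.load('d0.npz'); S,T=[{k:z[n+k] for k in('image','z_map','fovy','cx','cy','cam_to_world')} for n in('side','top')]
for nm,a,b,h in(('mouth',(372,104),(660,37),.14),('frit',(381,112),(660,76),.1),('handletop',(78,130),(650,172),.165),('rim',(123,152),(650,258),.08)):
    a=(a[0]/3.8+115,a[1]/3.8+165); b=((b[0]-532)/2.375+200,b[1]/2.375+200)
    print(nm,a,b,tri((T,*a),(S,*b)),onz(T,*a,h),onz(S,*b,h))
for nm,p in(('vial',(301,203)),('stop',(371,203))): print(nm,onz(T,*p,.04))
```

```text
mouth (212.89473684210526, 192.3684210526316) (253.89473684210526, 215.57894736842104) (array([0.5075, 0.0401, 0.1367]), [np.float64(0.0001939736428568097), np.float64(0.0001939736428569752)]) [0.507  0.0397 0.14  ] [0.5067 0.0441 0.14  ]
frit (215.26315789473685, 194.47368421052633) (253.89473684210526, 232.0) (array([0.5088, 0.0402, 0.0956]), [np.float64(0.0017187498363720457), np.float64(0.0017187498363722409)]) [0.5097 0.0397 0.1   ] [0.5063 0.0453 0.1   ]
handletop (135.5263157894737, 199.21052631578948) (249.68421052631578, 272.42105263157896) (array([0.4895, 0.1999, 0.1605]), [np.float64(0.00040862334882843884), np.float64(0.0004086233488283905)]) [0.4892 0.1983 0.165 ] [0.4885 0.2039 0.165 ]
rim (147.3684210526316, 205.0) (249.68421052631578, 308.63157894736844) (array([0.4899, 0.2012, 0.0755]), [np.float64(0.0007634719374747804), np.float64(0.0007634719374748418)]) [0.49   0.1998 0.08  ] [0.4886 0.2046 0.08  ]
vial [ 0.498 -0.16   0.04 ]
stop [ 0.4966 -0.3278  0.04  ]
```

jog_arm(gripper=[1, 1, 1, 1, 1, 1, 0.7, 0.7], offset=[[4.5, 4, 0], [9, 8, 0], [13.5, 12, 0], [18, 16, 0], [22.5, 20, 0], [27, 24, 0], [31, 27.5, 0], [33, 29.3, 0]], twist=[9, 18, 27, 36, 45, 54, 63, 71], squeeze=40)

```text
clock: 1.1
tcp_pos: [0.515, -0.2496, 0.2307]
orientation: [-0.0, 0.707, 0.707, 0.0]
wrist_force: [-0.1, -1.6, 0.6]
finger_gap: 0.0596
grip_force: 0.0
```

Run:
```python
from h import *
np.set_printoptions(precision=4,suppress=True)
d=grab('wrist','w1.png'); s=env.get_state(); print(s['tcp_pos'],s['orientation'],s['finger_gap'],s['joint_pos'],s['clock'],d['fovy'],d['cam_to_world'],d.keys())
print(proj(d,[.513,-.252,.048]))
g=cv2.cvtColor(d['image'],cv2.COLOR_RGB2GRAY)
print(onz(d,256,192,0.))
```

```text
[ 0.5165 -0.2482  0.2306] [-0.0004  0.7048  0.7094  0.001 ] 0.05955764097218148 [-0.5891  0.3097  0.0395  1.301   0.002   0.9752] 1.15 71.8605051657731 [[ 1.     -0.0005  0.0008  0.5138]
 [ 0.0002  0.954   0.2997 -0.1729]
 [-0.0009 -0.2997  0.954   0.3733]
 [ 0.      0.      0.      1.    ]] dict_keys(['image', 'z_map', 'fovy', 'cx', 'cy', 'cam_to_world'])
(np.float64(253.02446340746914), np.float64(172.88385067780268))
[ 0.5173 -0.2927  0.    ]
```

View pics/w1.png

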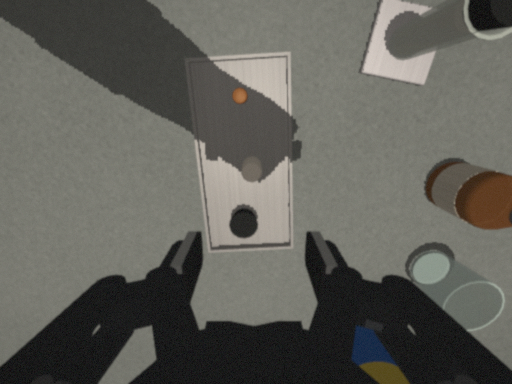

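The wrist view shows the plug at about (251,169), half in shadow, the vial at (240,96) and the stopper at (243,221). The gripper will close along x, clear of both.

```bash
cat >> h.py <<'E'
def cloud(d):
    f=K(d); v,u=np.mgrid[0:384,0:512]; Z=d['z_map']; M=d['cam_to_world']
    P=np.stack([(u-d['cx'])/f*Z,-(v-d['cy'])/f*Z,-Z],-1)@M[:3,:3].T+M[:3,3]; P[Z==0]=np.nan; return P
E
python3 - <<'E'
from h import *
np.set_printoptions(precision=4,suppress=True)
d=grab('wrist'); P=cloud(d)
near=np.hypot(P[...,0]-.513,P[...,1]+.252)<.03
m=(near&(P[...,2]>.04)).astype(np.uint8)
c,s=blob(m,0,0,512,384); print(c,s,onz(d,*c,.048),np.nanmedian(P[m>0],0))
(x,y),r=cv2.minEnclosingCircle(np.argwhere(m)[:,::-1].astype(np.float32)); print(x,y,r,onz(d,x,y,.048), r/K(d)*.32)
s=env.get_state(); print(s['tcp_pos'])
z=np.load('d0.npz'); T={k:z['top'+k] for k in('image','z_map','fovy','cx','cy','cam_to_world')}
print('wrist x top',tri((d,*c),(T,339.6,196.2)))
E
```

```text
[237.2463 347.4139] [  140   234   192   150 11325] [ 0.4914 -0.5334  0.048 ] [ 0.5095 -0.2367  0.3175]
244.49998474121094 297.0792236328125 135.28732299804688 [ 0.5032 -0.4381  0.048 ] 0.16340099105475156
[ 0.515  -0.2497  0.2306]
wrist x top (array([ 0.4876, -0.199 ,  0.3367]), [np.float64(0.026447710050727328), np.float64(0.02644771005072727)])
```

Gripper pixels got in; bound the height.

Run:
```python
from h import *
np.set_printoptions(precision=4,suppress=True)
d=grab('wrist'); P=cloud(d)
near=np.hypot(P[...,0]-.513,P[...,1]+.252)<.03
m=(near&(P[...,2]>.04)&(P[...,2]<.06)).astype(np.uint8)
c,s=blob(m,200,130,300,210); print(c,s,onz(d,*c,.048),np.nanmedian(P[m>0],0))
(x,y),r=cv2.minEnclosingCircle(np.argwhere(m)[:,::-1].astype(np.float32)); print(x,y,r,onz(d,x,y,.048), r/K(d)*.32)
s=env.get_state(); print(s['tcp_pos'])
z=np.load('d0.npz'); T={k:z['top'+k] for k in('image','z_map','fovy','cx','cy','cam_to_world')}
print('wrist x top',tri((d,*c),(T,339.6,196.2)))
```

```text
[251.1829 171.3571] [241 161  21  22 350] [ 0.5107 -0.25    0.048 ] [ 0.5105 -0.2499  0.0477]
251.34046936035156 171.3443603515625 10.676131248474121 [ 0.5109 -0.25    0.048 ] 0.012894707264304861
[ 0.514  -0.2508  0.2307]
wrist x top (array([ 0.5109, -0.2492,  0.0554]), [np.float64(0.0009901771766803364), np.float64(0.0009901771766802703)])
```

jog_arm(gripper=[0.65, 0.65, 0.65, 0.65, 0.65, 0.65, 0.65, 0.65], offset=[[-0.1, 0.1, -3], [-0.1, 0.1, -7], [-0.1, 0.1, -11], [-0.1, 0.1, -15], [-0.1, 0.1, -18], [-0.1, 0.1, -20], [-0.1, 0.1, -20.6], [-0.1, 0.1, -20.6]], twist=[0, 0, 0, 0, 0, 0, 0, 0])

```text
clock: 2.25
tcp_pos: [0.5119, -0.2516, 0.0254]
orientation: [-0.0, 0.71, 0.704, -0.0]
wrist_force: [0.1, 0.8, 0.6]
finger_gap: 0.0554
grip_force: 0.0
```

jog_arm(gripper=[0.4, 0.2, 0.2, 0.2, 0.2, 0.2, 0.2, 0.2], offset=[[0, 0, 0], [0, 0, 0], [0, 0, 0], [0, 0, 0], [0, 0, 0], [0, 0, 0], [0, 0, 0], [0, 0, 0]], twist=[0, 0, 0, 0, 0, 0, 0, 0], squeeze=30)

```text
clock: 3.25
tcp_pos: [0.5132, -0.2515, 0.0265]
orientation: [0.001, 0.71, 0.705, 0.0]
wrist_force: [-1.9, -0.5, 6.2]
finger_gap: 0.0256
grip_force: 29.8
```

jog_arm(gripper=[0.2, 0.2, 0.2, 0.2, 0.2, 0.2, 0.2, 0.2], offset=[[0, 0, 0.5], [0, 0, 1.5], [0, 0, 4], [0, 0, 8], [0, 0, 12], [0, 0, 15], [0, 0, 17], [0, 0, 17]], twist=[0, 0, 0, 0, 0, 0, 0, 0])

```text
clock: 4.25
tcp_pos: [0.5135, -0.2516, 0.1975]
orientation: [0.002, 0.709, 0.705, 0.0]
wrist_force: [-1.1, -0.4, -0.2]
finger_gap: 0.0256
grip_force: 29.6
```

Run:
```python
from h import *
d=grab('wrist'); s=env.get_state(); print(s['tcp_pos'],s['finger_gap'],s['grip_force'],s['wrist_force'])
a=cv2.resize(d['image'][120:384,120:392],None,fx=1.8,fy=1.8)
cv2.imwrite('pics/w2.png',cv2.convertScaleAbs(a,alpha=1.5)[:,:,::-1])
```

```text
[ 0.51279093 -0.25110522  0.19591326] 0.025520884369148428 29.55458992473723 [-0.17605379 -0.02522591 -0.13768516]
```

View pics/w2.png

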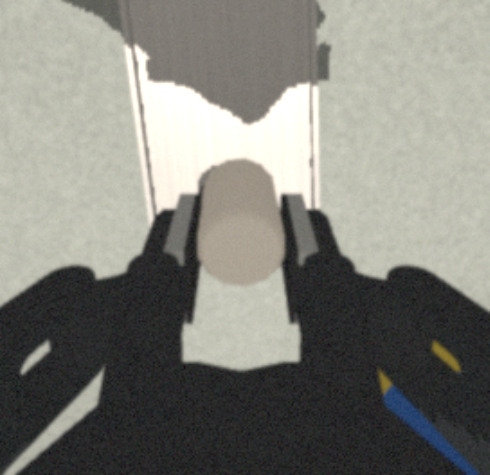

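The wrist crop shows the plug firmly and centrally between the pads, top face at (240,250), its lower half hanging free and upright, and only the stopper and vial left in the tray.

jog_arm(gripper=[0.2, 0.2, 0.2, 0.2, 0.2, 0.2, 0.2, 0.2], offset=[[0, 1.5, 0], [0, 4.5, 0], [0, 8, 0], [-0.2, 12, 0], [-0.4, 15, 0], [-0.5, 17, 0], [-0.5, 18, 0], [-0.5, 18, 0]], twist=[0, 0, 0, 0, 0, 0, 0, 0])

```text
clock: 5.3
tcp_pos: [0.5075, -0.0707, 0.1951]
orientation: [-0.0, 0.709, 0.705, -0.0]
wrist_force: [0.1, 0.2, 0.1]
finger_gap: 0.0254
grip_force: 29.6
```

Run:
```python
from h import *
np.set_printoptions(precision=4,suppress=True)
d=grab('wrist','w3.png'); s=env.get_state(); print(s['tcp_pos'],s['finger_gap'],d['cam_to_world'])
print(proj(d,[.5075,.041,.14]),22/1000*K(d)/.2, proj(d,[.5075,.041,.1]))
cv2.imwrite('pics/w3b.png',cv2.convertScaleAbs(d['image'],alpha=1.3)[:,:,::-1]); np.save('w3.npy',d,allow_pickle=True)
```

```text
[ 0.5077 -0.0712  0.1952] 0.02550453916538087 [[ 1.      0.0061  0.0026  0.5068]
 [-0.0066  0.9537  0.3005  0.0062]
 [-0.0006 -0.3006  0.9538  0.3375]
 [ 0.      0.      0.      1.    ]]
(np.float64(254.36868179389683), np.float64(52.522973998973214)) 29.143726355586093 (np.float64(254.23517389038926), np.float64(62.108908427454026))
```

View pics/w3b.png

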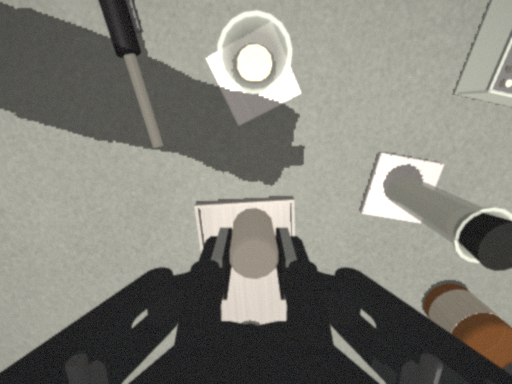

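The wrist view shows the open column's rim centred near (255,50), the frit at (255,63) and the held plug at (253,240). The closed column is at the right, (490,240), well clear.

Run:
```python
from h import *
np.set_printoptions(precision=4,suppress=True)
d=np.load('w3.npy',allow_pickle=True).item(); im=d['image']
c,s=blob((im.min(2)>188).astype(np.uint8),232,40,275,88); print('frit',c,s)
for h in(.092,.097,.102): print(onz(d,*c,h))
hsv=cv2.cvtColor(im,cv2.COLOR_RGB2GRAY)
h=cv2.HoughCircles(cv2.GaussianBlur(cv2.resize(hsv[0:110,200:310],None,fx=4,fy=4),(5,5),0),cv2.HOUGH_GRADIENT,1,20,param1=60,param2=25,minRadius=105,maxRadius=165)
for q in h[0][:5]: 
    u,v=200+q[0]/4,q[1]/4; print(u,v,q[2]/4,onz(d,u,v,.14),q[2]/4/K(d)*.2)
z=np.load('d0.npz'); 
S,T=[{k:z[n+k] for k in('image','z_map','fovy','cx','cy','cam_to_world')} for n in('side','top')]
print(tri((d,*c),(T,215.3,194.5)),tri((d,*c),(S,253.9,232)))
P=cloud(d); m=((P[...,2]>.2)&(P[...,2]<.26)&(im.min(2)>70)).astype(np.uint8)
c,s=blob(m,220,200,290,300); print('plugtop',c,s,depth(d,*c),np.nanmedian(P[m>0],0))
m=((P[...,2]>.16)&(P[...,2]<.2)).astype(np.uint8); c,s=blob(m,232,200,277,240);print('plug low',c,s,np.nanmedian(P[200:240,232:277][m[200:240,232:277]>0],0))
```

```text
frit [254.0934  63.0395] [239  46  32  34 835]
[0.5074 0.0415 0.092 ]
[0.5074 0.0407 0.097 ]
[0.5074 0.04   0.102 ]
251.625 50.375 40.275 [0.5057 0.0423 0.14  ] 0.030402770831654588
257.625 50.875 40.825 [0.5097 0.042  0.14  ] 0.030817953950920074
254.375 54.875 32.275 [0.5075 0.0396 0.14  ] 0.024363735265213876
253.625 44.375 33.65 [0.507  0.0459 0.14  ] 0.025401694503195873
(array([0.5073, 0.0382, 0.1128]), [np.float64(0.0002753599703788127), np.float64(0.00027535997037878327)]) (array([0.5072, 0.0409, 0.0959]), [np.float64(0.0002142164257530049), np.float64(0.00021421642575311905)])
plugtop [253.1714 251.5507] [ 228  223   50   67 2188] [ 0.5061 -0.065   0.2167] [ 0.506  -0.0631  0.2163]
plug low [251.9469 219.2935] [232 208  43  30 603] [ 0.5054 -0.0584  0.1889]
```

jog_arm(gripper=[0.2, 0.2, 0.2, 0.2, 0.2, 0.2, 0.2, 0.2], offset=[[0.1, 2, 0], [0.1, 5, 0], [0.1, 8, 0], [0.1, 10, 0], [0.1, 11.1, 0], [0.1, 11.1, 0], [0.1, 11.1, -1.5], [0.1, 11.1, -2.5]], twist=[0, 0, 0, 0, 0, 0, 0, 0])

```text
clock: 6.35
tcp_pos: [0.508, 0.0393, 0.1689]
orientation: [-0.0, 0.71, 0.704, -0.0]
wrist_force: [-0.2, 0.9, 0.1]
finger_gap: 0.0259
grip_force: 29.6
```

Run:
```python
from h import *
s=env.get_state(); print(s['tcp_pos'],s['wrist_force'])
a=grab('side')['image'][170:290,200:320]; b=grab('wrist')['image'][130:330,156:356]
cv2.imwrite('pics/c4.png',np.hstack([cv2.convertScaleAbs(cv2.resize(x,(400,400),interpolation=2),alpha=1.3) for x in(a,b)])[:,:,::-1])
```

```text
[0.50801339 0.03930677 0.16886085] [-0.211498    0.85537197  0.12782668]
```

View pics/c4.png

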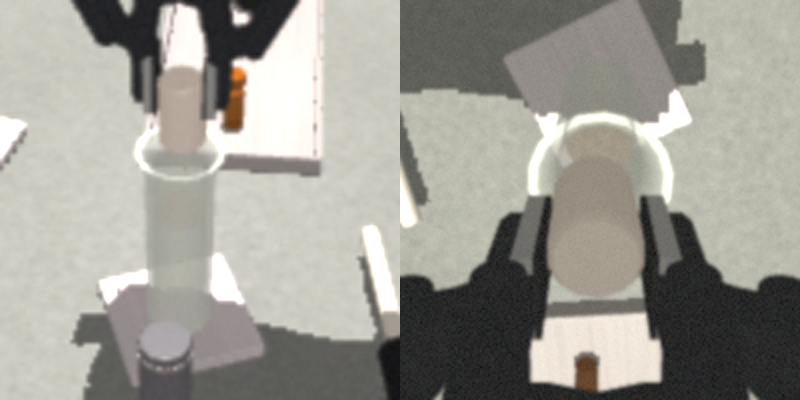

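The side crop shows the plug end at (182,150) just entering the mouth, centred at (179,150). The wrist crop shows it about 2 mm towards -x of the rim centre. I'll nudge +x, lower and release.

jog_arm(gripper=[0.2, 0.2, 0.2, 0.2, 0.2, 0.2, 0.2, 0.2], offset=[[0.15, 0, 0], [0.15, 0, -0.5], [0.15, 0, -1], [0.15, 0, -1.5], [0.15, 0, -2], [0.15, 0, -2.4], [0.15, 0, -2.4], [0.15, 0, -2.4]], twist=[0, 0, 0, 0, 0, 0, 0, 0])

```text
clock: 7.45
tcp_pos: [0.5101, 0.04, 0.1464]
orientation: [0.0, 0.71, 0.705, 0.0]
wrist_force: [0.2, 0.4, 0.3]
finger_gap: 0.0257
grip_force: 29.6
```

jog_arm(gripper=[0.4, 0.5, 0.5, 0.5, 0.5, 0.6, 0.6, 0.6], offset=[[0, 0, 0], [0, 0, 0], [0, 0, 0], [0, 0, 0], [0, 0, 1], [0, 0, 3], [0, 0, 6], [0, 0, 8]], twist=[0, 0, 0, 0, 0, 0, 0, 0])

```text
clock: 8.45
tcp_pos: [0.5105, 0.04, 0.2285]
orientation: [0.001, 0.71, 0.705, 0.001]
wrist_force: [0.5, -0.7, -0.6]
finger_gap: 0.0511
grip_force: 0.0
```

Run:
```python
from h import *
s=env.get_state(); print(s['tcp_pos'],s['wrist_force'])
d=grab('wrist');e=grab('side'); a=e['image'][170:290,200:320]; b=d['image'][110:310,156:356]
np.save('w5.npy',d,allow_pickle=True); np.save('s5.npy',e,allow_pickle=True)
cv2.imwrite('pics/c5.png',np.hstack([cv2.convertScaleAbs(cv2.resize(x,(400,400),interpolation=2),alpha=1.3) for x in(a,b)])[:,:,::-1])
```

```text
[0.51053253 0.03997874 0.22845776] [ 0.53291709 -0.73764688 -0.59413503]
```

View pics/c5.png

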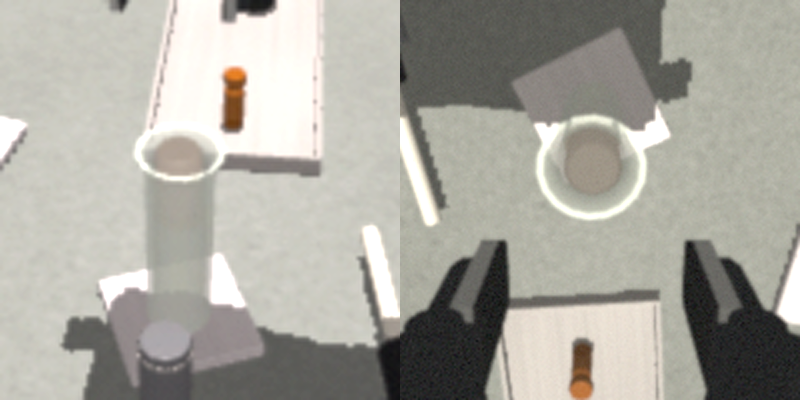

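The side crop shows the plug down in the mouth at (180,155), and the wrist crop shows its top face at (592,163) inside the rim, centred at (592,167). The vial and stopper are untouched. Next is the rod.

jog_arm(gripper=[0.7, 0.7, 0.7, 0.7, 0.7, 0.7, 0.7, 0.7], offset=[[-0.3, 2, 0], [-0.8, 5.5, 0], [-1.2, 9, 0], [-1.6, 12, 0], [-2, 14.5, 0], [-2.1, 15.7, 0], [-2.1, 16, 0], [-2.1, 16, 0]], twist=[0, 0, 0, 0, 0, 0, 0, 0])

```text
clock: 9.55
tcp_pos: [0.4891, 0.1995, 0.2261]
orientation: [0.0, 0.71, 0.705, -0.0]
wrist_force: [0.2, -0.1, -0.3]
finger_gap: 0.0597
grip_force: 0.0
```

Run:
```python
from h import *
np.set_printoptions(precision=4,suppress=True)
w=np.load('w5.npy',allow_pickle=True).item()
print('mouth',onz(w,252,193.5,.14), 'plugtop',onz(w,252,191.5,.137),depth(w,252,191.5))
d=grab('wrist'); P=cloud(d); s=env.get_state(); print(s['tcp_pos'])
near=np.hypot(P[...,0]-.489,P[...,1]-.2)<.025
m=(near&(P[...,2]>.15)&(P[...,2]<.18)).astype(np.uint8)
c,st=blob(m,180,100,330,260); print('htop',c,st,np.nanmedian(P[m>0],0),onz(d,*c,.165))
T=grab('top'); 
np.save('w6.npy',d,allow_pickle=True)
a=d['image'][80:280,156:356]
cv2.imwrite('pics/c6.png',cv2.convertScaleAbs(cv2.resize(a,(500,500),interpolation=2),alpha=1.3)[:,:,::-1])
```

```text
mouth [0.508 0.041 0.14 ] plugtop [0.508 0.042 0.137] [0.5081 0.0435 0.1416]
[0.4891 0.1994 0.2262]
htop [255.1746 200.4916] [241 185  29  32 716] [0.4891 0.2033 0.1647] [0.4892 0.2036 0.165 ]
```

View pics/c6.png

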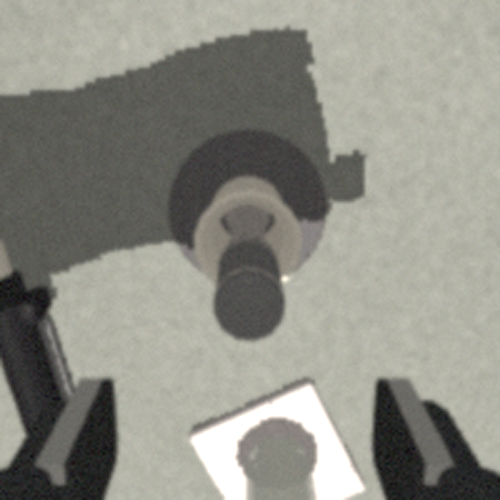

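The wrist crop shows the handle top at (249,305), the holder rim behind it at about (248,235) and the base disc at (248,208). The rod stands upright in its holder.

jog_arm(gripper=[0.7, 0.7, 0.7, 0.7, 0.7, 0.7, 0.7, 0.7], offset=[[0, 0.2, 0], [0, 0.25, -1.5], [0, 0.25, -4], [0, 0.25, -6.5], [0, 0.25, -8.5], [0, 0.25, -10], [0, 0.25, -10.9], [0, 0.25, -10.9]], twist=[0, 0, 0, 0, 0, 0, 0, 0])

```text
clock: 10.65
tcp_pos: [0.4887, 0.2024, 0.1167]
orientation: [-0.0, 0.71, 0.705, -0.0]
wrist_force: [-1.6, -0.7, 0.5]
finger_gap: 0.0597
grip_force: 0.0
```

jog_arm(gripper=[0.4, 0.2, 0.1, 0.1, 0.1, 0.1, 0.1, 0.1], offset=[[0, 0, 0], [0, 0, 0], [0, 0, 0], [0, 0, 0], [0, 0, 0], [0, 0, 0], [0, 0, 0], [0, 0, 0]], twist=[0, 0, 0, 0, 0, 0, 0, 0], squeeze=90)

```text
clock: 11.65
tcp_pos: [0.4899, 0.2027, 0.1183]
orientation: [0.001, 0.71, 0.705, 0.001]
wrist_force: [0.8, -0.2, 5.7]
finger_gap: 0.0224
grip_force: 87.8
```

jog_arm(gripper=[0.1, 0.1, 0.1, 0.1, 0.1, 0.1, 0.1, 0.1], offset=[[0, 0, 0.5], [0, 0, 2], [0, 0, 4.5], [0, 0, 8], [0, 0, 11.5], [0, 0, 14.5], [0, 0, 16], [0, 0, 16]], twist=[0, 0, 0, 0, 0, 0, 0, 0])

```text
clock: 12.65
tcp_pos: [0.4894, 0.2027, 0.2782]
orientation: [0.0, 0.709, 0.705, 0.001]
wrist_force: [0.7, 0.1, -1.2]
finger_gap: 0.0218
grip_force: 88.2
```

Run:
```python
from h import *
np.set_printoptions(precision=4,suppress=True)
s=env.get_state(); print(s['tcp_pos'],s['finger_gap'],s['wrist_force'],s['ft_torque'])
d=grab('wrist');e=grab('side'); P=cloud(d);Q=cloud(e)
for n,R in(('w',P),('s',Q)):
  near=np.hypot(R[...,0]-.49,R[...,1]-.2)<.03
  for lo in(.17,.18,.19,.2,.21,.22,.23,.24,.25):
    m=near&(R[...,2]>lo)&(R[...,2]<lo+.01)
    if m.sum()>15: print(n,lo,m.sum(),np.nanmean(R[m],0),np.ptp(R[m][:,0]))
h=P[((np.hypot(P[...,0]-.49,P[...,1]-.2)<.035)&(np.abs(P[...,2]-.08)<.003))]; print('holder rim',len(h),h.mean(0) if len(h) else 0)
```

```text
[0.4894 0.2027 0.2782] 0.021840251223763412 [ 0.7345  0.1211 -1.2237] [-0.0041  0.0064 -0.0281]
w 0.17 77 [0.489  0.2084 0.177 ] 0.023116040394804416
w 0.18 189 [0.4884 0.2059 0.1826] 0.021962469111064586
w 0.19 55 [0.4888 0.2073 0.1951] 0.014539611880432346
w 0.2 62 [0.4886 0.2071 0.205 ] 0.015495140903960258
w 0.21 72 [0.4887 0.2073 0.2152] 0.01500445591476518
w 0.22 81 [0.4882 0.2073 0.225 ] 0.015099227164053208
w 0.23 94 [0.489  0.2072 0.2349] 0.015356764866683026
w 0.24 109 [0.488  0.2074 0.245 ] 0.015230589203024503
w 0.25 126 [0.4885 0.2073 0.2549] 0.015328009379626584
s 0.17 100 [0.4875 0.2088 0.1762] 0.0234829066797832
s 0.18 80 [0.4877 0.2069 0.1837] 0.020295217671740085
s 0.19 55 [0.4874 0.2074 0.1951] 0.014027985254754294
s 0.2 53 [0.4872 0.2076 0.2052] 0.014013875518642527
s 0.21 58 [0.4875 0.2076 0.2152] 0.013803695182669273
s 0.22 58 [0.4874 0.2075 0.2254] 0.013633068897647982
s 0.23 57 [0.4876 0.2075 0.2353] 0.015489676007228781
s 0.24 64 [0.4878 0.2072 0.2447] 0.015478751383375733
s 0.25 72 [0.4878 0.2075 0.2549] 0.01497115160363266
holder rim 291 [0.4889 0.2057 0.0794]
```

jog_arm(gripper=[0.1, 0.1, 0.1, 0.1, 0.1, 0.1, 0.1, 0.1], offset=[[0.3, -2, 0], [0.7, -5, 0], [1, -8.5, 0], [1.4, -12, 0], [1.8, -14.5, 0], [1.9, -15.8, 0], [1.9, -16.1, 0], [1.9, -16.1, 0]], twist=[0, 0, 0, 0, 0, 0, 0, 0])

```text
clock: 13.75
tcp_pos: [0.5077, 0.042, 0.277]
orientation: [-0.0, 0.709, 0.705, -0.0]
wrist_force: [-0.0, -0.1, -1.9]
finger_gap: 0.0227
grip_force: 88.2
```

Run:
```python
from h import *
np.set_printoptions(precision=4,suppress=True)
s=env.get_state(); print(s['tcp_pos'])
d=grab('wrist');e=grab('side'); P=cloud(d);Q=cloud(e)
for n,R in(('w',P),('s',Q)):
  near=np.hypot(R[...,0]-.508,R[...,1]-.041)<.03
  for lo,hi in((.19,.25),(.165,.185),(.134,.147)):
    m=near&(R[...,2]>lo)&(R[...,2]<hi)
    if m.sum()>15: print(n,lo,m.sum(),np.nanmean(R[m],0),np.ptp(R[m][:,0]))
a=e['image'][140:260,200:320]; b=d['image'][90:290,156:356]
cv2.imwrite('pics/c7.png',np.hstack([cv2.convertScaleAbs(cv2.resize(x,(400,400),interpolation=2),alpha=1.3) for x in(a,b)])[:,:,::-1])
```

```text
[0.5077 0.042  0.277 ]
w 0.19 483 [0.5066 0.0467 0.224 ] 0.015724290595424684
w 0.165 245 [0.5067 0.0459 0.1793] 0.023052584247357177
w 0.134 772 [0.508  0.045  0.1393] 0.0497171609325181
s 0.19 254 [0.5064 0.0473 0.221 ] 0.01415805644206608
s 0.165 106 [0.5062 0.0484 0.1777] 0.022523335638148678
s 0.134 324 [0.5081 0.0415 0.1387] 0.05030785818803207
```

View pics/c7.png

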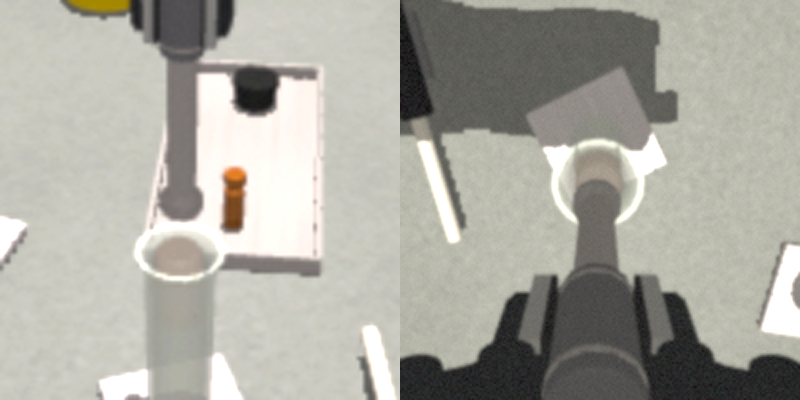

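The side crop shows the rod foot at (181,203) above the mouth, centred at (179,253), and the wrist crop agrees to about 1.5 mm. I'll nudge +x and ram.

jog_arm(gripper=[0.1, 0.1, 0.1, 0.1, 0.1, 0.1, 0.1, 0.1], offset=[[0.15, 0, -0.5], [0.15, 0, -1.3], [0.15, 0, -2.1], [0.15, 0, -2.7], [0.15, 0, -3.3], [0.15, 0, -3.9], [0.15, 0, -4.5], [0.15, 0, -5]], twist=[0, 0, 0, 0, 0, 0, 0, 0])

```text
clock: 14.85
tcp_pos: [0.5094, 0.0415, 0.2271]
orientation: [0.0, 0.71, 0.705, 0.0]
wrist_force: [-1.3, -0.1, 2.9]
finger_gap: 0.0221
grip_force: 88.3
```

jog_arm(gripper=[0.1, 0.1, 0.1, 0.1, 0.1, 0.1, 0.1, 0.1], offset=[[0, 0, -0.6], [0, 0, -1.2], [0, 0, -1.8], [0, 0, -2.4], [0, 0, -3], [0, 0, -3.6], [0, 0, -4.2], [0, 0, -4.7]], twist=[0, 0, 0, 0, 0, 0, 0, 0])

```text
clock: 15.85
tcp_pos: [0.5094, 0.0415, 0.1799]
orientation: [-0.0, 0.71, 0.705, -0.0]
wrist_force: [-2.1, 0.3, 3.3]
finger_gap: 0.0219
grip_force: 88.3
```

Still sliding at about 5 N, with roughly 1 cm left. Smaller steps now.

jog_arm(gripper=[0.1, 0.1, 0.1, 0.1, 0.1, 0.1, 0.1, 0.1], offset=[[0, 0, -0.2], [0, 0, -0.4], [0, 0, -0.5], [0, 0, -0.6], [0, 0, -0.65], [0, 0, -0.7], [0, 0, -0.75], [0, 0, -0.8]], twist=[0, 0, 0, 0, 0, 0, 0, 0])

```text
clock: 16.85
tcp_pos: [0.5095, 0.0415, 0.1723]
orientation: [0.0, 0.71, 0.705, 0.0]
wrist_force: [-2.6, 0.1, 3.9]
finger_gap: 0.022
grip_force: 88.3
```

jog_arm(gripper=[0.1, 0.1, 0.1, 0.1, 0.1, 0.1, 0.1, 0.1], offset=[[0, 0, -0.05], [0, 0, -0.1], [0, 0, -0.15], [0, 0, -0.2], [0, 0, -0.25], [0, 0, -0.3], [0, 0, -0.3], [0, 0, -0.3]], twist=[0, 0, 0, 0, 0, 0, 0, 0])

```text
clock: 17.85
tcp_pos: [0.5097, 0.0415, 0.1703]
orientation: [0.0, 0.71, 0.705, 0.0]
wrist_force: [-2.8, 0.6, 8.4]
finger_gap: 0.0222
grip_force: 89.1
```

jog_arm(gripper=[0.1, 0.1, 0.1, 0.1, 0.1, 0.1, 0.1, 0.1], offset=[[0, 0, -0.05], [0, 0, -0.1], [0, 0, -0.15], [0, 0, -0.2], [0, 0, -0.2], [0, 0, -0.2], [0, 0, -0.2], [0, 0, -0.2]], twist=[0, 0, 0, 0, 0, 0, 0, 0])

```text
clock: 18.85
tcp_pos: [0.5102, 0.0415, 0.1701]
orientation: [0.001, 0.709, 0.705, 0.001]
wrist_force: [-5.8, 0.2, 19.6]
finger_gap: 0.0219
grip_force: 90.3
```

jog_arm(gripper=[0.1, 0.1, 0.1, 0.1, 0.1, 0.1, 0.1, 0.1], offset=[[0, 0, -0.05], [0, 0, -0.05], [0, 0, -0.05], [0, 0, -0.05], [0, 0, -0.05], [0, 0, -0.05], [0, 0, -0.05], [0, 0, -0.05]], twist=[0, 0, 0, 0, 0, 0, 0, 0])

```text
clock: 19.85
tcp_pos: [0.5103, 0.0414, 0.1701]
orientation: [0.002, 0.709, 0.705, 0.001]
wrist_force: [-6.0, 0.2, 22.4]
finger_gap: 0.0218
grip_force: 90.7
```

Run:
```python
from h import *
np.set_printoptions(precision=4,suppress=True)
e=grab('side'); s=env.get_state(); print(s['tcp_pos'],s['wrist_force'],s['clock'])
a=e['image'][150:290,190:330]
cv2.imwrite('pics/c8.png',cv2.convertScaleAbs(cv2.resize(a,(560,560),interpolation=2),alpha=1.3)[:,:,::-1])
```

```text
[0.5103 0.0415 0.1701] [-5.0598 -0.2933 21.9582] 19.9
```

View pics/c8.png

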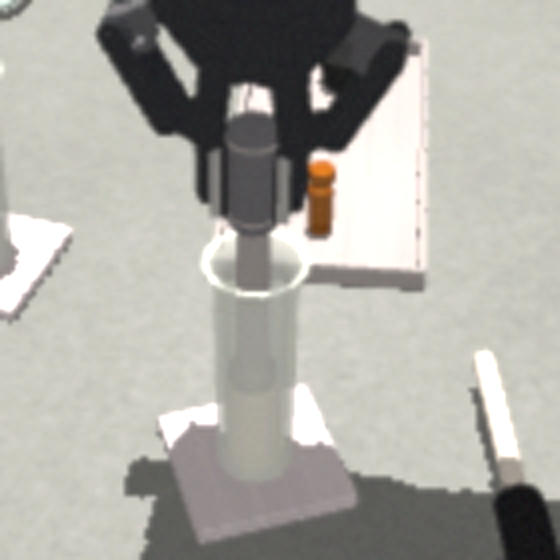

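The side crop shows the rod foot at (252,380) on the plug and the plug and frit at the column's bottom (255,430–475). TCP height matches foot z = 62 mm under about 22 N, so they are bottomed out. Now I lift and return the rod.

jog_arm(gripper=[0.1, 0.1, 0.1, 0.1, 0.1, 0.1, 0.1, 0.1], offset=[[0, 0, 0.3], [0, 0, 1], [0, 0, 2.5], [0, 0, 4.5], [0, 0, 7], [0, 0, 9.5], [0, 0, 11], [0, 0, 11.1]], twist=[0, 0, 0, 0, 0, 0, 0, 0])

```text
clock: 20.9
tcp_pos: [0.5102, 0.0415, 0.2789]
orientation: [0.001, 0.71, 0.705, 0.001]
wrist_force: [0.2, 0.7, -2.4]
finger_gap: 0.0217
grip_force: 88.3
```

jog_arm(gripper=[0.1, 0.1, 0.1, 0.1, 0.1, 0.1, 0.1, 0.1], offset=[[-0.3, 2, 0], [-0.7, 5, 0], [-1, 8.5, 0], [-1.4, 12, 0], [-1.8, 14.5, 0], [-2.0, 15.8, 0], [-2.05, 16.2, 0], [-2.05, 16.2, 0]], twist=[0, 0, 0, 0, 0, 0, 0, 0])

```text
clock: 21.9
tcp_pos: [0.489, 0.2031, 0.2775]
orientation: [0.0, 0.71, 0.705, -0.0]
wrist_force: [-0.0, -0.1, -2.4]
finger_gap: 0.0222
grip_force: 88.2
```

Run:
```python
from h import *
np.set_printoptions(precision=4,suppress=True)
s=env.get_state(); print(s['tcp_pos'],s['wrist_force'])
d=grab('wrist');e=grab('side'); P=cloud(d);Q=cloud(e)
for n,R in(('w',P),('s',Q)):
  near=np.hypot(R[...,0]-.489,R[...,1]-.203)<.035
  for lo,hi in((.23,.26),(.19,.21),(.165,.185),(.076,.083)):
    m=near&(R[...,2]>lo)&(R[...,2]<hi)
    if m.sum()>15: print(n,lo,m.sum(),np.nanmean(R[m],0),(R[m].min(0)+R[m].max(0))/2,np.ptp(R[m],axis=0))
# plug in column
near=np.hypot(Q[...,0]-.508,Q[...,1]-.041)<.03
w=d['image']; print(proj(d,[.508,.041,.062]))
```

```text
[0.489  0.2031 0.2775] [-0.0234 -0.0831 -2.4481]
w 0.23 329 [0.4879 0.2078 0.2459] [0.4879 0.2062 0.245 ] [0.0156 0.007  0.03  ]
w 0.19 118 [0.4878 0.2077 0.2003] [0.4878 0.2064 0.1999] [0.0152 0.0065 0.0197]
w 0.165 241 [0.488  0.2071 0.1798] [0.4882 0.2037 0.1778] [0.0232 0.0187 0.0141]
w 0.076 325 [0.4897 0.2046 0.0791] [0.4895 0.2031 0.0791] [0.0475 0.0431 0.0061]
s 0.23 197 [0.488  0.2077 0.2452] [0.4886 0.2065 0.2451] [0.0154 0.009  0.0298]
s 0.19 107 [0.4873 0.2078 0.1995] [0.4878 0.2063 0.1998] [0.0139 0.0081 0.0194]
s 0.165 152 [0.4877 0.2087 0.1783] [0.4886 0.2032 0.1774] [0.0223 0.0218 0.015 ]
s 0.076 231 [0.4897 0.1992 0.0789] [0.4899 0.2022 0.0791] [0.048  0.0493 0.0061]
(np.float64(267.3607196240283), np.float64(267.32246254474865))
```

jog_arm(gripper=[0.1, 0.1, 0.1, 0.1, 0.1, 0.1, 0.1, 0.1], offset=[[0.15, 0, -1], [0.15, 0, -3], [0.15, 0, -5.5], [0.15, 0, -8], [0.15, 0, -10.5], [0.15, 0, -13], [0.15, 0, -14.7], [0.15, 0, -15.4]], twist=[0, 0, 0, 0, 0, 0, 0, 0])

```text
clock: 23.0
tcp_pos: [0.4896, 0.2028, 0.1222]
orientation: [-0.001, 0.71, 0.704, -0.001]
wrist_force: [0.3, 0.5, -2.2]
finger_gap: 0.0221
grip_force: 88.2
```

jog_arm(gripper=[0.1, 0.1, 0.1, 0.1, 0.1, 0.1, 0.1, 0.1], offset=[[0, 0, -0.1], [0, 0, -0.2], [0, 0, -0.3], [0, 0, -0.4], [0, 0, -0.45], [0, 0, -0.5], [0, 0, -0.5], [0, 0, -0.5]], twist=[0, 0, 0, 0, 0, 0, 0, 0])

```text
clock: 24.0
tcp_pos: [0.4905, 0.2035, 0.1188]
orientation: [0.0, 0.709, 0.705, 0.0]
wrist_force: [0.7, 0.1, -1.6]
finger_gap: 0.022
grip_force: 88.2
```

jog_arm(gripper=[0.1, 0.1, 0.1, 0.1, 0.1, 0.1, 0.1, 0.1], offset=[[0, 0, -0.05], [0, 0, -0.1], [0, 0, -0.15], [0, 0, -0.15], [0, 0, -0.15], [0, 0, -0.15], [0, 0, -0.15], [0, 0, -0.15]], twist=[0, 0, 0, 0, 0, 0, 0, 0])

```text
clock: 25.0
tcp_pos: [0.4906, 0.2036, 0.1183]
orientation: [0.0, 0.709, 0.705, 0.0]
wrist_force: [-2.7, -0.5, 6.2]
finger_gap: 0.0221
grip_force: 89.2
```

Seated on the floor (contact force, same height as at pick-up). Release slowly, pause, then rise.

jog_arm(gripper=[0.35, 0.45, 0.55, 0.65, 0.7, 0.7, 0.7, 0.7], offset=[[0, 0, 0], [0, 0, 0], [0, 0, 0], [0, 0, 0], [0, 0, 0], [0, 0, 0], [0, 0, 0.5], [0, 0, 2]], twist=[0, 0, 0, 0, 0, 0, 0, 0], squeeze=30)

```text
clock: 26.0
tcp_pos: [0.4899, 0.2034, 0.1374]
orientation: [-0.0, 0.71, 0.705, -0.001]
wrist_force: [0.2, -0.0, 0.2]
finger_gap: 0.06
grip_force: 0.0
```

jog_arm(gripper=[0.7, 0.7, 0.7, 0.7, 0.7, 0.7, 0.7, 0.7], offset=[[0, 0, 2], [0, 0, 5], [0, 0, 8], [0, 0, 11], [0, 0, 13], [0, 0, 14], [0, 0, 14], [0, 0, 14]], twist=[0, 0, 0, 0, 0, 0, 0, 0])

```text
clock: 27.0
tcp_pos: [0.4901, 0.2034, 0.2765]
orientation: [-0.0, 0.71, 0.705, -0.001]
wrist_force: [-1.3, -0.2, -0.4]
finger_gap: 0.0597
grip_force: 0.0
```

Run:
```python
from h import *
s=env.get_state(); print(s['tcp_pos'],s['wrist_force'],s['clock'])
e=grab('side');d=grab('wrist'); a=e['image'][150:360,170:380]; b=d['image'][60:384,94:418]
cv2.imwrite('pics/c9.png',np.hstack([cv2.convertScaleAbs(cv2.resize(x,(400,400),interpolation=2),alpha=1.3) for x in(a,b)])[:,:,::-1])
```

```text
[0.49008914 0.20340636 0.27654794] [-1.2528792  -0.19952483 -0.41665637] 27.0
```

View pics/c9.png

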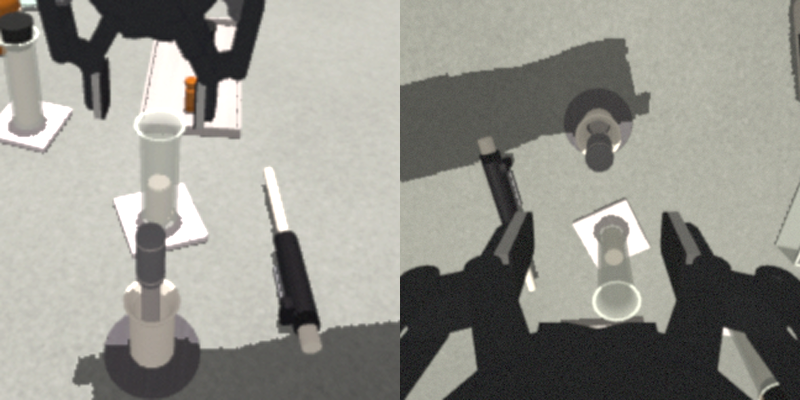

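The side crop shows the rod upright in its holder at (151,290) and the plug top deep in the column at (158,183). In the wrist view that top lies at about (267,268), where z = 62 mm projects. The gripper is clear of everything.

```bash
python3 -c "
from workcell import env
print(env.hand_in())"
```

```text
the job is handed in; nothing more can be done
None
```

The job is handed in at about 27 s: plug and frit are rammed to the bottom and pressed there at about 22 N, the rod stands upright in its holder, and I left the stopper and vial alone; the hand-in gave no verdict.

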